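Order two pastries by pointing and ring the bell

ROBOT

A 7-joint arm with a two-finger parallel gripper is mounted at the origin on the work surface. World frame = base frame: x ahead of the robot, y to its left, z up, the work surface at z = 0. Lengths are in mm, angles in rad, forces in N, time in s.
With the tool pointing down it reaches from about 425 to 875 mm from the base axis. Payload 8.4 kg.
Tool frame: the origin (TCP) lies between the finger pads; the fingertips stand 22 mm ahead of it and the grasp point (between the pads) lies 3 mm ahead of it; y points along the fingers, x is the direction in which the jaws open and shut, and the axes are right-handed (so a half turn about y gives the same grasp; the last joint's range is limited). The gripper opens to 87 mm and grips with 3 to 60 N. Pads are 19 mm wide; open, the fingers measure 117 mm over their backs; the gripper's body (75 mm by 190 mm) begins 51 mm behind the grasp point.
Start: joints at [-1.297, 0.333, 0.04, 1.465, -0.013, 1.343, -0.059], TCP at [236.746, 605.323, 244.546] pointing down, gripper open.
Joint ranges: [-2.58, 2.58], [-0.38, 2.09], [-1.3, 1.39], [0.25, 2.4], [-1.5, 4.64], [0.08, 2.09], [-2.65, 2.65]. Speed limits (rad/s): [2.22, 2.22, 2.79, 2.79, 3.14, 3.14, 3.14].

INTERFACE

Orientations are given as a unit quaternion [w, x, y, z].
In Python, from workcell import robot gives the robot as it stands. The module is installed in compiled form; this text tells all that it offers. Calls block until the motion is done:
- robot.move_pose(position, orientation): joint-space move of the TCP to a pose.
- robot.move_straight(position, ori=None, vel=150, contact_N=None): straight line of the TCP; ori=None keeps the orientation; vel is the mean speed in mm/s. With contact_N (N) it stops when the force on the tool has changed by that much, and returns True; else False.
- robot.move_j(angles): joint-space move.
- robot.command_gripper(opening, squeeze=None): finger opening in mm; squeeze is the grip in N (None keeps the last); returns when the fingers have stopped.
- robot.dwell(seconds).
- robot.inverse_kinematics(position, orientation): joint angles nearest the present ones, or None.
- robot.read_state(): the state.
- robot.capture(name): name is "side" or "top" or "wrist"; returns a dict with "image" (400x640x3 uint8, red, green, blue), "mtx" (3x3 intrinsics, pixels), "pose" (4x4, takes a point from camera to world coordinates). Camera axes: x right, y down, z forward; pixel columns grow to the right and rows downward; lengths in mm; the calibration is good to about 2 mm. The wrist camera is an equidistant fisheye: a pixel r from the principal point sees the ray r / f radians off the axis. A picture is of the moment at which its call begins. There is no depth.
A pose or a line that the arm cannot do raises robot.PlanningError and nothing moves.
- robot.close_job(): hands the job in, once; it reports no verdict.
The state is a dict: "t": time; "joint_positions": joint angles; "qd": joint speeds; "effort": joint torques, N m; "eef_pos": TCP position; "eef_rot": TCP orientation; "force": force on the tool from outside, world axes, zero at the start; "torque": the same for the moment, N m; "grip_width": finger opening in mm.
Only numpy, scipy, OpenCV 4.12 (cv2) and the standard library are available. Lean on these libraries where they do the work, as an engineer would, in place of code of your own. Each camera call takes 0.05 s, during which the arm holds its last target. There are 200 camera calls.

TASK

Place an order at the pastry counter: point at the chocolate dome from just above it, fingertips two or three centimetres over the middle of its top, and stay there for two seconds; then point at the orange square in the same way for two seconds, and finally press the plunger of the counter bell down with the fingertips to call the assistant, let it spring back and draw clear. Touch none of the pastries nor the card reader, and do not bring the fingertips down to any other pastry: pass high above them.

Things in the scene. Friction and masses are not known exactly. Their poses are not given: they have to be found in the camera images.
- dome_top (a point): Centre of the top of the chocolate dome: a smooth, round, almost black glazed half-ball cake with a tiny white flower on top, on a gold disc; 70 mm across, top 45 mm above its slate (gold disc 80 mm across, 3 mm thick; the flower stands up another 4 mm); loose, on one of the two slates; turned about the vertical at random. z axis up
- dome: The same chocolate dome; origin at the centre of its underside
- orange_square_top (a point): Centre of the top of the orange square: a 70 x 60 mm rectangular layered cake with a flat, bright orange glaze and a small white cross on it; top 40 mm above its slate; loose, on one of the two slates; turned about the vertical at random. z axis up
- orange_square: The same orange square; origin at the centre of its underside
- spiral_top (a point): Tip of the chocolate spiral, a pastry not ordered: a brown stepped cone of five rings, 72 mm across at the foot, tip 74 mm above its slate; loose, on one of the two slates; turned about the vertical at random. 
- spiral: The same chocolate spiral; origin at the centre of its underside
- raspberry_top (a point): Top of the raspberry slice, a pastry not ordered: a 75 x 55 mm red-topped cake with six white cream balls, top 48 mm above its slate; loose, on one of the two slates; turned about the vertical at random. 
- raspberry: The same raspberry slice; origin at the centre of its underside
- white_slice_top (a point): Top of the white-iced slice, a pastry not ordered: a 75 x 55 mm layered cake with white icing and one thin dark diagonal stroke, top 41 mm above its slate; loose, on one of the two slates; turned about the vertical at random. 
- white_slice: The same white-iced slice; origin at the centre of its underside
- slate_left: The slate on the robot's left (+y): a dark grey plate, 220 x 220 mm, 10 mm thick, fixed to the counter; origin at the centre of its underside. It carries three of the five pastries (any of them), whose centres are about 110 to 120 mm apart (at least 90 mm); two blank white price tickets stand on its near edge, up to 25 mm above it
- slate_right: The slate on the robot's right (-y), like the left one, with the other two pastries on it
- bell: The counter bell, fixed to the counter, at the left or the right of the slates: a black foot 88 mm across, 10 mm thick, a steel dome up to 47 mm above the counter and a brass plunger on top; origin at the centre of its underside
- plunger_top (a point): Centre of the flat top of the bell's brass plunger: a disc 24 mm across, its top 65 mm above the counter when up; it moves with the plunger
- plunger (a joint): Travel of the bell's plunger in m: 0 is up, 0.006 is fully down (it counts as pressed beyond 0.004). It goes straight down against a spring of about 1.2 N at first and 4.8 N fully down, then meets a hard stop; it springs back when let go
- reader: The card reader, fixed to the counter on the side opposite to the bell: a grey keypad on a black foot, about 150 x 85 mm, its far end sloping up to 80 mm above the counter; origin at the centre of its underside
Mind the look-alikes: they are no part of the job. What is shaped like the raspberry but blue or purple is not meant.

How it is judged (in metres and radians):
On the way, in this order (a step that is already met when the one before it is completed fails the run):
1. the fingertips stay just above the chocolate dome (grasp point within 30 mm sideways of the middle of its top and 22 to 85 mm above it) for 1.8 s (horizontal distance between the grasp point and dome_top below 0.03 m and z of the grasp point in the frame of dome_top between 0.022 and 0.085 m), for 1.8 s.
2. then the fingertips stay just above the orange square in the same way for 1.8 s (horizontal distance between the grasp point and orange_square_top below 0.03 m and z of the grasp point in the frame of orange_square_top between 0.022 and 0.085 m), for 1.8 s.
3. then the fingers press the bell's plunger down by more than 4 mm (value of joint plunger above 0.004 m and contact force between the fingers and bell above 0.5 N), for 0.05 s.
At the end, for the whole second after the job is handed in: The bell's plunger is up again (less than 1.5 mm down), and all five pastries are at rest within 8 mm of where they stood (value of joint plunger below 0.0015 m and distance of each of dome, orange_square, spiral, raspberry, white_slice from where it was at the start of the episode below 0.008 m and linear speed of each of dome, orange_square, spiral, raspberry, white_slice below 0.01 m/s); the robot touches nothing.
It fails at once if a pastry is touched (contact force between any of the fingers, the arm and dome above 0.3 N or contact force between any of the fingers, the arm and orange_square above 0.3 N or contact force between any of the fingers, the arm and spiral above 0.3 N or contact force between any of the fingers, the arm and raspberry above 0.3 N or contact force between any of the fingers, the arm and white_slice above 0.3 N).
It fails at once if a pastry is moved or lifted by more than 8 mm (distance of any of dome, orange_square, spiral, raspberry, white_slice from where it was at the start of the episode above 0.008 m).
It fails at once if the fingertips are brought down to a pastry that was not ordered (grasp point within 25 mm sideways of its top and less than 60 mm above it) ((horizontal distance between the grasp point and spiral_top below 0.025 m and z of the grasp point in the frame of spiral_top between -0.03 and 0.06 m) or (horizontal distance between the grasp point and raspberry_top below 0.025 m and z of the grasp point in the frame of raspberry_top between -0.03 and 0.06 m) or (horizontal distance between the grasp point and white_slice_top below 0.025 m and z of the grasp point in the frame of white_slice_top between -0.03 and 0.06 m)).
It fails at once if the card reader is knocked (contact force between any of the fingers, the arm and reader above 1 N).
It also fails if it takes over 58 s, if anything falls off the work surface, if the arm or the gripper's body presses on something with over 40 N, if the wrist force passes 120 N, or if a joint passes its speed limit or range.

## Working session

There is one attempt and no reset: what is moved stays moved. The work goes in short steps, each a Python script; the robot and the scene stay as the last script left them, time stands still between calls to the robot, and variables do not carry over. Pictures are saved under pics/ and viewed, about 8 in all and at most 12, crops included, and the job is handed in when it is done.

```bash
mkdir -p pics; python3 - <<'E'
from workcell import robot
import cv2,numpy as np
for n in("top","side"):
    c=robot.capture(n); cv2.imwrite(f"pics/{n}0.png",c["image"][:,:,::-1]); np.savez(f"{n}0.npz",**c)
    print(n,c["mtx"].round(1).tolist(),c["pose"].round(3).tolist())
s=robot.read_state(); print(s["t"],s["eef_pos"],s["eef_rot"],s["grip_width"])
E
```

```text
top [[484.7, 0.0, 322.4], [0.0, 484.7, 196.2], [0.0, 0.0, 1.0]] [[-0.053, -0.974, 0.22, 293.721], [-0.999, 0.051, -0.011, 7.831], [-0.0, -0.22, -0.976, 1222.219], [0.0, 0.0, 0.0, 1.0]]
side [[475.5, 0.0, 326.1], [0.0, 475.5, 197.2], [0.0, 0.0, 1.0]] [[0.691, -0.363, 0.625, -286.656], [-0.723, -0.343, 0.6, -800.353], [-0.004, -0.866, -0.499, 740.515], [0.0, 0.0, 0.0, 1.0]]
0.1 [236.63005776 604.97523711 243.7358505 ] [-0.58367775  0.58433489  0.39825982 -0.3990766 ] 86.79014682041672
```

View pics/top0.png

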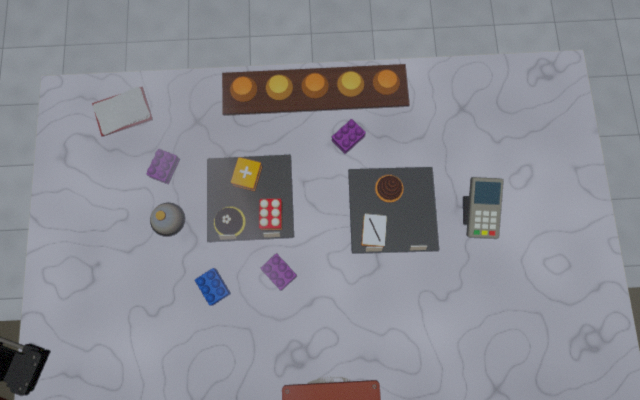

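View pics/side0.png

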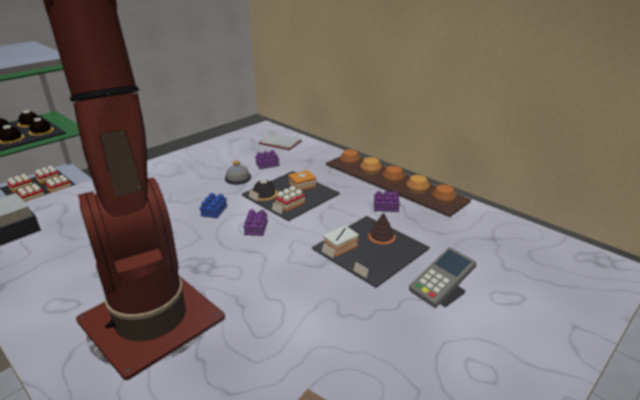

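The top view shows the dome (flower ~(227,219)), the orange square (cross ~(246,173)) and the raspberry (270,213) on the left slate. The spiral (389,188) and white slice (374,230) are on the right slate. The bell is at (167,219) with its plunger at ~(160,216), and the reader is at the far right. The side view agrees, with the plunger at ~(237,163), the orange top at ~(302,177) and the dome at ~(264,184).

```bash
cat > h.py <<'E'
import numpy as np,cv2
def ray(c,uv):
    K=c["mtx"];P=c["pose"];d=P[:3,:3]@np.array([(uv[0]-K[0,2])/K[0,0],(uv[1]-K[1,2])/K[1,1],1]);return P[:3,3],d/np.linalg.norm(d)
def plane(c,uv,z):
    o,d=ray(c,uv);return o+d*(z-o[2])/d[2]
def tri(c1,u1,c2,u2):
    o1,d1=ray(c1,u1);o2,d2=ray(c2,u2)
    s=np.linalg.lstsq(np.c_[d1,-d2],o2-o1,rcond=None)[0]
    a,b=o1+s[0]*d1,o2+s[1]*d2;return (a+b)/2,np.linalg.norm(a-b)
def blob(img,box,lo,hi):
    x0,y0,x1,y1=box;h=cv2.cvtColor(np.ascontiguousarray(img[y0:y1,x0:x1]),cv2.COLOR_RGB2HSV)
    m=cv2.inRange(h,lo,hi);n,l,s,c=cv2.connectedComponentsWithStats(m)
    if n<2:return None
    i=1+np.argmax(s[1:,4]);return c[i]+[x0,y0],s[i,4],s[i,2:4]
E
python3 - <<'E'
from h import *
T=dict(np.load("top0.npz"));S=dict(np.load("side0.npz"))
OR=((8,130,120),(28,255,255))
for name,bt,bs,col,z in [("plunger",(150,205,175,228),(228,155,246,170),((5,90,90),(30,255,255)),65),
  ("orange",(228,155,265,193),(285,165,322,192),OR,50),
  ("flower",(219,210,236,228),(255,174,275,187),((0,0,120),(179,90,255)),57),
  ("rasp",(255,195,285,232),(272,183,308,212),((0,0,110),(179,255,255)),55)]:
    a=blob(T["image"],bt,*col);b=blob(S["image"],bs,*col);print(name,a,b)
    if a: print("  plane",plane(T,a[0],z).round(1))
    if a and b: p,e=tri(T,a[0],S,b[0]);print("  tri",p.round(1),round(e,1))
for n,uv,z in [("slateLc",(250.5,198),10),("spiral",(390,187),84),("white",(375,230),51),("domec",(230,222),13)]:print(n,plane(T,uv,z).round(1))
img=np.hstack([cv2.resize(T["image"][140:250,140:300],None,fx=5,fy=5,interpolation=2)])
cv2.imwrite("pics/crop1.png",img[:,:,::-1])
E
```

```text
plunger (array([160.02941176, 215.05882353]), np.int32(68), array([9, 9], dtype=int32)) (array([235.77777778, 162.5       ]), np.int32(18), array([5, 4], dtype=int32))
  plane [528.2 390.5  65. ]
  tri [528.7 393.2  58.5] 2.0
orange (array([245.99815838, 172.38305709]), np.int32(543), array([29, 31], dtype=int32)) (array([301.18435754, 177.10614525]), np.int32(179), array([26, 13], dtype=int32))
  plane [628.8 182.5  50. ]
  tri [629.4 185.4  40.8] 5.2
flower (array([226.        , 218.90196078]), np.int32(51), array([9, 9], dtype=int32)) (array([263.82580645, 177.48387097]), np.int32(155), array([20, 10], dtype=int32))
  plane [511.8 232.3  57. ]
  tri [510.3 229.6  68.2] 1.7
rasp (array([269.82076814, 213.88335704]), np.int32(703), array([23, 32], dtype=int32)) (array([289.0544919 , 196.82621502]), np.int32(679), array([36, 29], dtype=int32))
  plane [519.  125.4  55. ]
  tri [522.  127.9  35.7] 1.8
slateLc [571.6 178.1  10. ]
spiral [ 564.1 -169.6   84. ]
white [ 466.3 -129.2   51. ]
domec [511.5 230.7  13. ]
```

View pics/crop1.png

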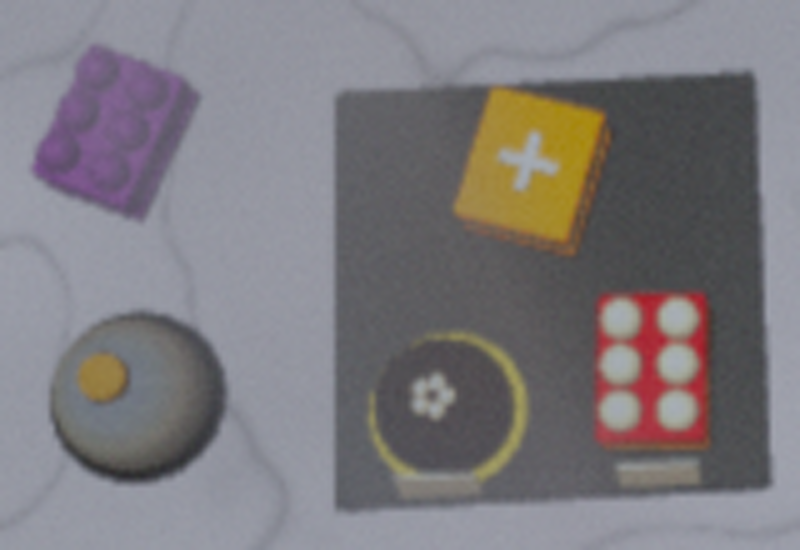

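Heights agree where the blobs are the same surface in both views. Plane-cast estimates are dome (511,231), orange (629,183) and plunger (528,391), all within reach. Next I narrow the fingers, go high above the dome and look from the wrist.

```bash
cat >> h.py <<'E'
from scipy.spatial.transform import Rotation as R
def down(xdir):  # tool y down, tool x along horizontal angle xdir
    x=np.array([np.cos(xdir),np.sin(xdir),0]);y=np.array([0,0,-1.]);q=R.from_matrix(np.c_[x,y,np.cross(x,y)]).as_quat()
    return [q[3],q[0],q[1],q[2]]
def fisheye(c,uv,z):
    K=c["mtx"];P=c["pose"];v=(np.array(uv)-K[:2,2]);r=np.hypot(*v);t=r/K[0,0]
    d=P[:3,:3]@np.r_[v/max(r,1e-9)*np.sin(t),np.cos(t)];o=P[:3,3];return o+d*(z-o[2])/d[2]
E
python3 - <<'E'
from h import *
from workcell import robot
s=robot.read_state();w,x,y,z=s["eef_rot"];M=R.from_quat([x,y,z,w]).as_matrix();a=np.arctan2(M[1,0],M[0,0])
robot.command_gripper(6)
az=lambda p:np.arctan2(p[1],p[0]); da=a-az(s["eef_pos"]); print("xdir-az",da,M[:,1].round(3))
np.save("da.npy",da)
p=[511,231,220];robot.move_pose(p,down(az(p)+da))
c=robot.capture("wrist");np.savez("w1.npz",**c);cv2.imwrite("pics/w1.png",c["image"][:,:,::-1])
s=robot.read_state();print(s["t"],s["eef_pos"],s["joint_positions"],s["grip_width"],c["mtx"].round(1).tolist(),c["pose"].round(2).tolist())
E
```

```text
xdir-az 1.32271730350908e-05 [-0.    -0.001 -1.   ]
3.3 [510.42777309 232.81466617 219.92266577] [-0.88377718  0.16989198  0.42523222  1.73810344 -0.07389684  1.24934755
 -0.01290295] 6.017937326622052 [[309.7, 0.0, 323.3], [0.0, 309.7, 196.3], [0.0, 0.0, 1.0]] [[0.91, 0.4, 0.11, 480.52], [0.42, -0.88, -0.24, 299.07], [0.0, 0.26, -0.96, 360.49], [0.0, 0.0, 0.0, 1.0]]
```

View pics/w1.png

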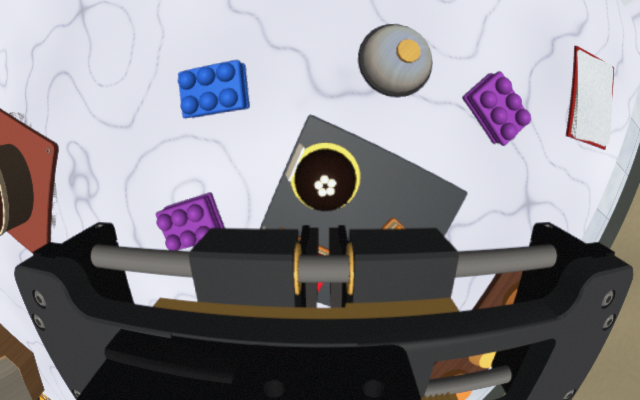

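The wrist view shows the dome's flower at ~(325,186) and the plunger at ~(409,50). I cross-check both against the top view.

```bash
python3 - <<'E'
from h import *
c=dict(np.load("w1.npz"))
f=blob(c["image"],(305,168,345,202),(0,0,150),(179,80,255));p=blob(c["image"],(392,34,424,66),(8,130,110),(30,255,255))
print(f,p,fisheye(c,f[0],57).round(1),fisheye(c,p[0],65).round(1))
E
```

```text
(array([324.97658863, 185.69230769]), np.int32(299), array([22, 22], dtype=int32)) (array([408.04773869,  50.53266332]), np.int32(398), array([23, 22], dtype=int32)) [512.  234.8  57. ] [527.9 392.2  65. ]
```

Both views agree within 3 mm. Now the two pointing moves, then above the bell.

```bash
python3 - <<'E'
from h import *
from workcell import robot
da=float(np.load("da.npy"));az=lambda p:np.arctan2(p[1],p[0])
def st(m):
    s=robot.read_state();print(m,round(s["t"],2),s["eef_pos"].round(1),s["force"].round(1))
D=[512,233];O=[629,183];B=[528,391.5]
robot.move_straight([*D,102],vel=80);st("dome");robot.dwell(2.3);st("dome")
robot.move_straight([*D,200],vel=100)
robot.move_straight([*O,200],down(az(O)+da),vel=100)
c=robot.capture("wrist")
robot.move_straight([*O,97],vel=80);st("orange");robot.dwell(2.3);st("orange")
robot.move_straight([*O,200],vel=100)
mid=[600,300,200]
robot.move_straight(mid,down(az(mid)+da),vel=100)
c=robot.capture("wrist");np.savez("w2.npz",**c);cv2.imwrite("pics/w2.png",c["image"][:,:,::-1])
robot.move_straight([*B,160],down(az(B)+da),vel=100);st("bell")
c=robot.capture("wrist");np.savez("w3.npz",**c);cv2.imwrite("pics/w3.png",c["image"][:,:,::-1])
p=blob(c["image"],(250,120,400,240),(8,130,110),(30,255,255));print(p, p and fisheye(c,p[0],65).round(1))
E
```

```text
dome 4.92 [512.3 233.1 102.5] [ 0.  -0.3  0.7]
dome 7.22 [512. 233. 102.] [ 0.  -1.3 -0.4]
orange 11.27 [629.4 183.1  97.6] [ 0.5  0.5 -0.1]
orange 13.57 [629. 183.  97.] [-0.5 -0.2  0.1]
bell 17.54 [528.7 390.8 160.3] [ 0.4 -0.   0.5]
(array([324.20230263, 202.19736842]), np.int32(608), array([28, 28], dtype=int32)) [527.9 394.3  65. ]
```

View pics/w3.png

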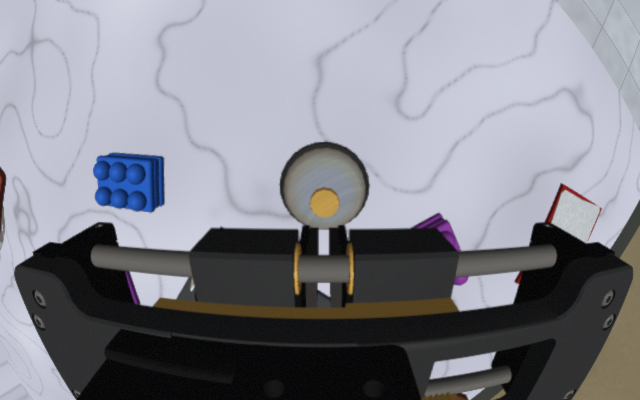

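```bash
python3 - <<'E'
from workcell import robot
import cv2
c=robot.capture("side");cv2.imwrite("pics/s1.png",cv2.resize(c["image"][100:260,160:400],None,fx=3,fy=3)[:,:,::-1])
E
```

```text
(no output)
```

View pics/s1.png

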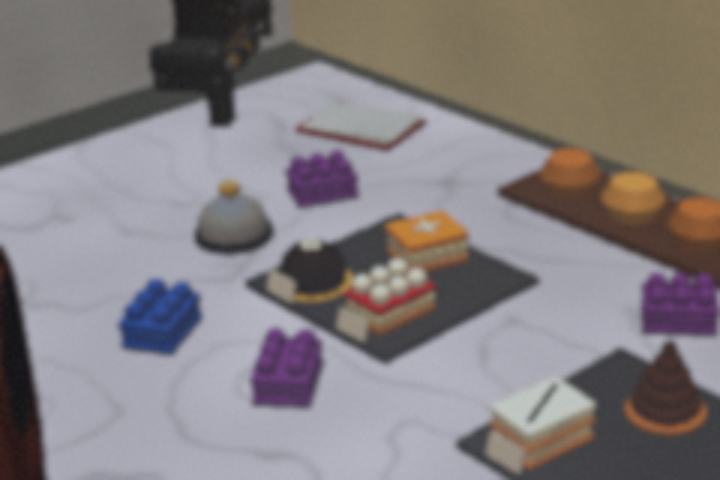

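The wrist view shows the plunger at (324,202), giving (528,394). The side crop shows the fingers above the bell and all pastries unmoved. Pressing with a force guard.

```bash
python3 - <<'E'
from workcell import robot
import cv2
def st(m):
    s=robot.read_state();print(m,round(s["t"],2),s["eef_pos"].round(1),s["force"].round(1))
B=[528,393]
robot.move_straight([*B,95],vel=60);st("above")
print(robot.move_straight([*B,79],vel=15,contact_N=9));st("down")
robot.dwell(0.3);st("held")
robot.move_straight([*B,200],vel=60);robot.dwell(.5);st("clear")
c=robot.capture("side");cv2.imwrite("pics/s2.png",cv2.resize(c["image"][100:260,160:400],None,fx=3,fy=3)[:,:,::-1])
E
```

```text
above 18.88 [528.3 393.2  95.5] [ 0.4  0.4 -0.3]
True
down 19.74 [528.  393.   81.5] [-1.2 -0.6  6.3]
held 20.04 [528.  393.   81.5] [-1.8 -2.3  6.3]
clear 22.68 [528. 393. 200.] [0.5 0.1 0.4]
```

View pics/s2.png

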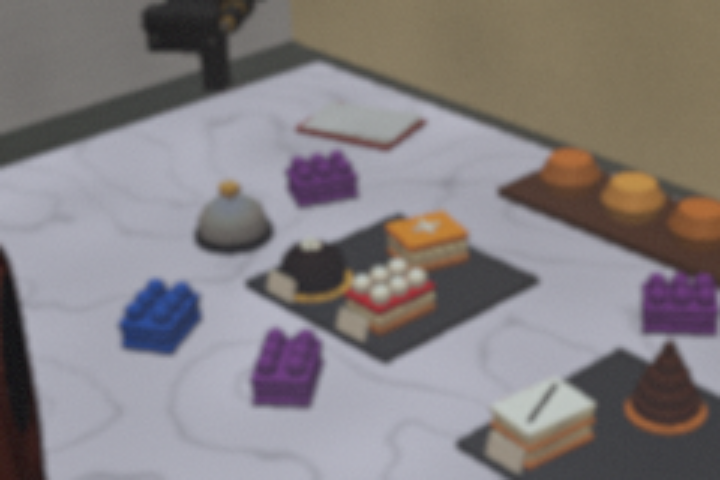

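The held press was 5.5 mm below nominal first contact, at 6.3 N against a 4.8 N full-travel spring. The picture shows the plunger up again and the pastries unmoved.

```bash
python3 -c "
from workcell import robot
robot.close_job()"
```

```text
the job is handed in; nothing more can be done
```

I pointed at the chocolate dome and then the orange square, pressed the bell, drew clear and handed the job in at about 23 s of the 58 s limit. No verdict was reported.

- **Pointing:** I held still for 2.3 s over each, with the fingertips about 25 mm above the top. The dome was located from the top and wrist cameras, which agreed to about 2.5 mm. The orange square came from the top camera, and I didn't check it again close up. The side-view cross-check there disagreed (5 mm gap between the rays, height 9 mm low), probably because its colour patch included the side of the cake. The 30 mm sideways tolerance covers that.
- **Bell:** the press stopped at the force guard with the fingertips about 5.5 mm below the plunger's nominal top. The force held at 6.3 N, above the 4.8 N of the fully pressed spring. Plunger travel can't be read directly, so the press is inferred from that depth and force.
- **Final check:** the last side picture shows the plunger up and the pastries in place. The arm was clear at 200 mm height with about zero force on the tool.

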